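# Line up the quarter-turn fasteners and hold the cover panel home

### The job

The cover panel of the drive housing stands proud on its springs because at least one of its two quarter-turn fasteners is out of line. Turn whichever fastener is out of line until the slot line on its wing lines up with the index lines on the panel, then press the panel down with the fingers between the fasteners until it is flush with the frame all round, and finish while still holding it pressed there. Leave the sanding block and the wooden offcut beside the housing where they lie.

Things in the scene. Friction and masses are not known exactly. Their poses are not given: they have to be found in the camera images.
- housing: grey drive housing fixed to the bench, 155 x 275 x 61 mm without feet and ribs, long along its y. Origin: centre of its underside, z up. In its top a 123 x 243 mm recess, 11 mm deep, framed by a 16 mm rim (top 61 mm above the bench); on the recess floor (50 mm up) four spring plungers near the corners and, under the fasteners, two slots along y. Place and yaw (within 0.3 rad) vary
- panel: loose aluminium cover panel 120 x 240 x 11 mm, 0.25 kg, lying in the recess with 1.5 mm play. Origin: centre of its underside, axes as the housing's. On its springs the underside is 56 mm above the bench (6 mm proud); home it is at 50 mm, top flush with the rim. A fastener over 0.2 rad out of line blocks its end about 5 mm proud (its cross-pin stands on the recess floor)
- press_pad (a point): centre of the top of the round black rubber pad (40 mm across, 2 mm high) in the middle of the panel, 13 mm above the panel's underside: press here. Pressing the panel home against the springs takes about 7 N, then the stop is rigid; 10 to 20 N holds it well. It comes up again if let go
- fastener_left (a joint): angle of the left (+y) fastener on the panel, rad, counter-clockwise from above; in line (wing along the panel's long y axis) at 0, and likewise half a turn on. Turns either way with light friction (0.04 N m) and stays where left; starts within 0.8 of 0 and may already be in line (within 0.2 rad)
- fastener_right (a joint): the same for the right (-y) fastener; starts between 0.7 and 2.44, so it is always out of line: in line at 0 or at pi, whichever is nearer
- wing_left (a point): middle of the left fastener's wing, on its turning axis, 75 mm from the panel's middle, 27 mm above the panel's underside. The wing is an upright steel bar 10 mm thick, 42 mm long (point's y axis), its top 10 mm above this point, standing on a 38 mm disc whose top is 12 mm below it. A black slot line runs along its top; black index lines on the panel beside the disc show the in-line direction
- wing_right (a point): the same point and shape on the right fastener, 75 mm from the panel's middle on the -y side
- panel_left (a point): point on the panel's underside at its left end, 105 mm from the middle; 50 mm above the bench when home
- panel_right (a point): the same at the right end
- sanding_block: brown sanding block, 106 x 66 x 31 mm, loose on the bench left of the housing; a bystander. Origin: centre of its underside
- beech_offcut: wooden offcut, 44 x 111 x 31 mm, loose on the bench right of the housing; a bystander. Origin: centre of its underside

How it is judged:
By the outcome, as a careful person would: the job done as asked, in the order asked, and still so for the second after the job is handed in, while the arm keeps its last pose, push and grip.
It also fails if it takes over 58 s, if anything falls off the work surface, if the arm or the gripper's body presses on something with over 40 N, if the wrist force passes 120 N, or if a joint passes its speed limit or range.

### The arm

A 6-joint arm with a two-finger parallel gripper is mounted at the origin on the work surface; the furniture and walls round the work are solid. World frame = base frame: x ahead of the robot, y to its left, z up, the work surface at z = 0. Lengths are in m, angles in rad, forces in N, time in s.
With the tool pointing down it reaches from about 0.4 to 0.825 m from the base axis. Payload 7 kg.
Tool frame: the origin (TCP) lies midway between the tips of the shut fingers; the grasp point (between the pads) lies 19 mm behind it; z points along the fingers, y is the line along which they close (so a half turn about z gives the same grasp; the last joint's range is limited). The gripper opens to 88 mm and grips with 3 to 60 N. Pads are 19 mm wide; open, the fingers measure 130 mm over their backs; the gripper's body (78 mm by 193 mm) begins 47 mm behind the grasp point.
Start: joints at [1.635, 0.359, 0.012, 0, -1.224, -0.288], TCP at [0.15, 0.658, 0.227] pointing down, gripper open.
Joint ranges: [-3.07, 3.07], [-1.43, 2.12], [-1.02, 1.25], [-3.03, 1.67], [-3.05, -0], [-3.03, 3.03]. Speed limits (rad/s): [2.39, 2.39, 3.01, 3.14, 3.14, 3.14].

### API

Orientations are given as [roll, pitch, yaw] about the fixed x, y, z axes, in that order (R = Rz(yaw) Ry(pitch) Rx(roll)).
In Python, from station import get_state, grab_frame, calibration, job_done, boxes_of, regions_of, spot_point gives the robot as it stands. The module is installed in compiled form; this text tells all that it offers.
- The arm moves only by the tool arm_command, never from a script. Its argument "commands" is a list of rows, each an object of numbers: "tx", "ty", "tz": the shift along the tool's x, y, z each as a share of 25 cm, from -1 to 1; "twist": the turn about the tool's z as a share of 180 degrees, from -1 to 1. A call has exactly 8 rows; each row is the pose to reach, as a shift and turn from the pose commanded when the call began, along the tool's axes at that moment, turning the shorter way round; what a row does not reach only later rows make up. A row lasts 1/12 s, in which the tool goes at most 41.7 mm and 7.16 degrees, less where a joint would pass 70% of its speed; a pose out of reach is approached as far as the arm can. A call with a number of a shift or a turn outside -1 to 1 is refused whole. A call with a gripper value outside its range is refused whole. "claw" is the opening, from 0 (shut) to 1 (fully open), set as the call begins (left out, the last holds). The fingers move at their own pace and stop on an object; "grip_force" is the grip in N (left out, the last holds). Time passes only in rows, so rows that repeat a pose let the fingers close, or fill a call up. It gives the time, the measured TCP pose, the force, the opening and the grip force at its end, in the units of the state.
- get_state(): the state, without advancing time (a new reading comes with each control period).
- grab_frame(name): name is "scene" or "top" or "wrist"; returns the picture (384x512x3 uint8, red, green, blue); there is no depth.
- calibration(name): a dict with "camera_matrix" (3x3 intrinsics, pixels), "extrinsics" (4x4, takes a point from camera to world coordinates). Camera axes: x right, y down, z forward; pixel columns grow to the right and rows downward; lengths in m; the calibration is good to about 2 mm. A picture is of the moment at which its call begins: read the wrist's pose just before it. calibration takes no time and is no camera call; for the wrist camera it gives the pose at the moment of the call.
- job_done(): hands the job in; it is judged then, once.
Trained networks look in the newest picture that a camera, given by its name, has taken for a name from the list of things; names that differ only in an ending like _2 or _b are one class to them, and where a whole thing is asked for, a point or a joint stands for the part that bears it (a point fixed in the world has none). Each returns a list of dicts, best first, with "score" (0 to 1); they miss things now and then, are a little off and sometimes report something else, mostly with a low value. They report only what shows in the picture. A call takes as long as a camera call.
- boxes_of(query, camera): "rect" ([left, top, right, bottom] in pixels, round what is visible of it).
- regions_of(query, camera): "region" (384x512 bool, what is visible of it) and "rect" ([left, top, right, bottom] in pixels, round what is visible of it).
- spot_point(query, camera): "uv" ([column, row] in pixels: a listed point, or the origin of a listed thing).
The state is a dict: "t": time; "q": joint angles; "qd": joint speeds; "joint_efforts": joint torques, N m; "eef_pos": TCP position; "ee_rot": TCP orientation; "force": force on the tool from outside, world axes, zero at the start; "moment": the same for the moment, N m; "width": finger opening in m; "gripper_force": force on a finger pad.
Only numpy, scipy, OpenCV 4.12 (cv2) and the standard library are available. Lean on these libraries where they do the work, as an engineer would, in place of code of your own. Each camera call takes 0.05 s, during which the arm holds its last target. There are 200 camera calls.

## Working session

There is one attempt and no reset: what is moved stays moved. The work goes in short steps, Python scripts to look and compute and a tool call to move; the robot and the scene stay as the last step left them, time stands still between calls to the robot, and variables do not carry over. Pictures are saved under pics/ and viewed, at most 10 in all, crops included, and the job is handed in when it is done.

Besides the shell and the picture viewer there is one more tool, called after "Call:" as name(argument=value, ...) on one line, values as JSON. arm_command: Moves the arm, as the interface text tells. Shift numbers are shares of 25 cm and turn numbers shares of 180 degrees, none past 1 either way. Its arguments: {"type":"object","properties":{"commands":{"type":"array"},"claw":{"type":"number"},"grip_force":{"type":"number"}},"required":["commands"]}

```bash
mkdir -p pics; cat > h.py <<'E'
import numpy as np, cv2
from station import *
def ray(cam,uv):
    c=calibration(cam);K=np.array(c["camera_matrix"]);T=np.array(c["extrinsics"])
    d=T[:3,:3]@np.linalg.solve(K,[uv[0],uv[1],1]);return T[:3,3],d
def at_z(cam,uv,z):
    o,d=ray(cam,uv);return o+d*(z-o[2])/d[2]
def proj(cam,p):
    c=calibration(cam);K=np.array(c["camera_matrix"]);T=np.linalg.inv(np.array(c["extrinsics"]))
    q=K@(T[:3,:3]@np.array(p)+T[:3,3]);return q[:2]/q[2]
def save(cam,name):
    f=grab_frame(cam);cv2.imwrite(f"pics/{name}.png",f[:,:,::-1]);return f
E
python3 - <<'E'
from h import *
s=get_state();print(s["t"],s["eef_pos"],s["ee_rot"],s["width"],s["force"])
a=save("top","top0");b=save("scene","scene0");
cv2.imwrite("pics/both0.png",cv2.resize(np.hstack([a,b])[:,:,::-1],(800,300)))
for n,z in [("press_pad",.069),("wing_left",.083),("wing_right",.083),("housing",0)]:
  for cam in("top","scene"):
    for r in spot_point(n,cam)[:2]: print(n,cam,r["score"],r["uv"],at_z(cam,r["uv"],z).round(4))
E
```

```text
0.0 [0.14974511 0.65767215 0.22560228] [ 3.13991410e+00 -1.33720318e-04 -2.23997706e-01] 0.08761565590447563 [ 0.36716758  0.12949716 -0.85661414]
press_pad top 0.86 [274.1, 203.1] [ 0.4869 -0.0538  0.069 ]
press_pad scene 0.77 [272.3, 211.0] [ 0.4889 -0.0604  0.069 ]
wing_left top 0.52 [242.6, 201.6] [0.4808 0.02   0.083 ]
wing_left top 0.27 [365.4, 213.4] [ 0.4794 -0.2657  0.083 ]
wing_left scene 0.67 [272.8, 213.1] [ 0.4794 -0.0808  0.083 ]
wing_left scene 0.45 [254.5, 191.1] [0.4757 0.0143 0.083 ]
wing_right top 0.51 [308.2, 201.5] [ 0.4952 -0.1321  0.083 ]
wing_right top 0.17 [274.9, 200.1] [ 0.4913 -0.0545  0.083 ]
wing_right scene 0.56 [271.8, 212.5] [ 0.4782 -0.0778  0.083 ]
wing_right scene 0.53 [292.0, 225.7] [ 0.5    -0.1405  0.083 ]
housing scene 0.57 [271.0, 230.6] [ 0.4862 -0.0605 -0.    ]
```

View pics/top0.png

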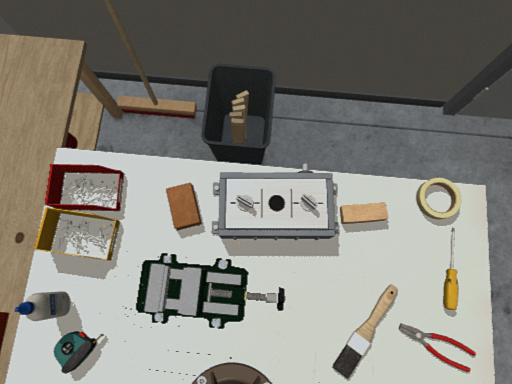

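The top view shows the housing at about (277,205) px, with the wings at (245,203) and (308,203), both apparently turned, and the pad at (276,203). I'll move over the housing for a wrist view.

Call:
arm_command(commands=[{"tx": 0.9,"ty": 1,"tz": -0.2},{"tx": 0.9,"ty": 1,"tz": -0.2},{"tx": 0.9,"ty": 1,"tz": -0.2},{"tx": 0.9,"ty": 1,"tz": -0.2},{"tx": 0.9,"ty": 1,"tz": -0.2},{"tx": 0.9,"ty": 1,"tz": -0.2},{"tx": 0.9,"ty": 1,"tz": -0.2},{"tx": 0.9,"ty": 1,"tz": -0.2}])

```text
invalid input
```

Call:
arm_command(commands=[{"tx": 0.7,"ty": 1},{"tx": 0.7,"ty": 1},{"tx": 0.7,"ty": 1},{"tx": 0.7,"ty": 1},{"tx": 0.7,"ty": 1},{"tx": 0.7,"ty": 1},{"tx": 0.7,"ty": 1},{"tx": 0.7,"ty": 1}])

```text
invalid input
```

Call:
arm_command(commands=[{"tx": 0.2,"ty": 0.45},{"tx": 0.2,"ty": 0.45},{"tx": 0.2,"ty": 0.45},{"tx": 0.2,"ty": 0.45},{"tx": 0.2,"ty": 0.45},{"tx": 0.2,"ty": 0.45},{"tx": 0.2,"ty": 0.45},{"tx": 0.2,"ty": 0.45}])

```text
invalid input
```

```bash
python3 - <<'E'
from h import *
s=get_state();print(s["t"],s["eef_pos"],s["ee_rot"],s["q"])
f=save("wrist","w1")
for n,z in [("press_pad",.069),("wing_left",.083),("wing_right",.083)]:
  for cam in("wrist",):
    for r in spot_point(n,cam)[:2]: print(n,cam,r["score"],r["uv"],at_z(cam,r["uv"],z).round(4))
E
```

```text
0.5 [0.14983054 0.65810513 0.2265351 ] [ 3.14148623e+00 -4.64884616e-05 -2.23821244e-01] [ 1.63509247e+00  3.58625478e-01  1.18715364e-02  1.52387959e-05
 -1.22415763e+00 -2.88122564e-01]
```

View pics/w1.png

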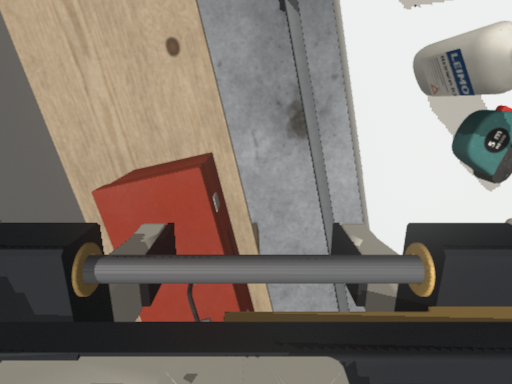

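The wrist view still shows the start pose because the moves were refused. The rows probably need all four numbers.

Call:
arm_command(commands=[{"tx": 0.9,"ty": 1,"tz": -0.2,"twist": 0},{"tx": 0.9,"ty": 1,"tz": -0.2,"twist": 0},{"tx": 0.9,"ty": 1,"tz": -0.2,"twist": 0},{"tx": 0.9,"ty": 1,"tz": -0.2,"twist": 0},{"tx": 0.9,"ty": 1,"tz": -0.2,"twist": 0},{"tx": 0.9,"ty": 1,"tz": -0.2,"twist": 0},{"tx": 0.9,"ty": 1,"tz": -0.2,"twist": 0},{"tx": 0.9,"ty": 1,"tz": -0.2,"twist": 0}])

```text
t: 1.37
eef_pos: [0.311, 0.3683, 0.2762]
ee_rot: [-3.141, -0.0, -0.223]
force: [1.2, -0.4, -0.2]
width: 0.0879
gripper_force: 0.0
```

Call:
arm_command(commands=[{"tx": 0.7,"ty": 1,"tz": 0,"twist": 0},{"tx": 0.7,"ty": 1,"tz": 0,"twist": 0},{"tx": 0.7,"ty": 1,"tz": 0,"twist": 0},{"tx": 0.7,"ty": 1,"tz": 0,"twist": 0},{"tx": 0.7,"ty": 1,"tz": 0,"twist": 0},{"tx": 0.7,"ty": 1,"tz": 0,"twist": 0},{"tx": 0.7,"ty": 1,"tz": 0,"twist": 0},{"tx": 0.7,"ty": 1,"tz": 0,"twist": 0}])

```text
t: 2.03
eef_pos: [0.4263, 0.0838, 0.276]
ee_rot: [-3.142, -0.001, -0.226]
force: [0.0, -0.2, -0.9]
width: 0.0877
gripper_force: 0.0
```

Call:
arm_command(commands=[{"tx": 0.1,"ty": 0.5,"tz": 0,"twist": 0},{"tx": 0.1,"ty": 0.5,"tz": 0,"twist": 0},{"tx": 0.1,"ty": 0.5,"tz": 0,"twist": 0},{"tx": 0.1,"ty": 0.5,"tz": 0,"twist": 0},{"tx": 0.1,"ty": 0.5,"tz": 0,"twist": 0},{"tx": 0.1,"ty": 0.5,"tz": 0,"twist": 0},{"tx": 0.1,"ty": 0.5,"tz": 0,"twist": 0},{"tx": 0.1,"ty": 0.5,"tz": 0,"twist": 0}])

```text
t: 2.7
eef_pos: [0.4225, -0.0387, 0.2756]
ee_rot: [-3.141, -0.0, -0.222]
force: [0.5, -0.7, 0.6]
width: 0.0878
gripper_force: 0.0
```

```bash
python3 - <<'E'
from h import *
s=get_state();print(s["t"],s["eef_pos"],s["ee_rot"],s["q"])
f=save("wrist","w2")
for n,z in [("press_pad",.069),("wing_left",.083),("wing_right",.083)]:
  for cam in("wrist",):
    for r in spot_point(n,cam)[:2]: print(n,cam,r["score"],r["uv"],at_z(cam,r["uv"],z).round(4))
E
```

```text
2.7 [ 0.42246287 -0.03867709  0.27562857] [-3.14142092e+00 -1.34828612e-04 -2.21864226e-01] [ 3.77770977e-01 -1.04094809e-01 -4.18710248e-01 -6.90825160e-05
 -1.25597266e+00  9.71182520e-01]
press_pad wrist 0.72 [260.1, 105.4] [ 0.4886 -0.0622  0.069 ]
wing_left wrist 0.68 [195.0, 129.7] [0.4792 0.015  0.083 ]
wing_right wrist 0.97 [322.6, 86.6] [ 0.4931 -0.1325  0.083 ]
```

View pics/w2.png

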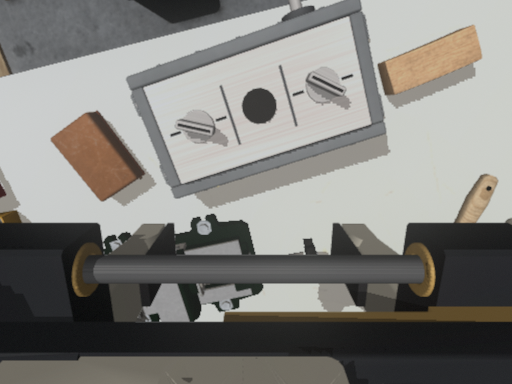

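The wrist view shows the left wing at (196,127), the right wing at (327,85) and the pad at (260,106). Both wings are off the index line direction. I'll enlarge them to measure the angles.

```bash
python3 - <<'E'
from h import *
f=cv2.imread("pics/w2.png")
L=f[95:159,164:228];R=f[54:118,292:356]
o=np.hstack([cv2.resize(i,(400,400),interpolation=cv2.INTER_CUBIC) for i in(L,R)])
cv2.imwrite("pics/z2.png",o)
E
```

```text
(no output)
```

View pics/z2.png

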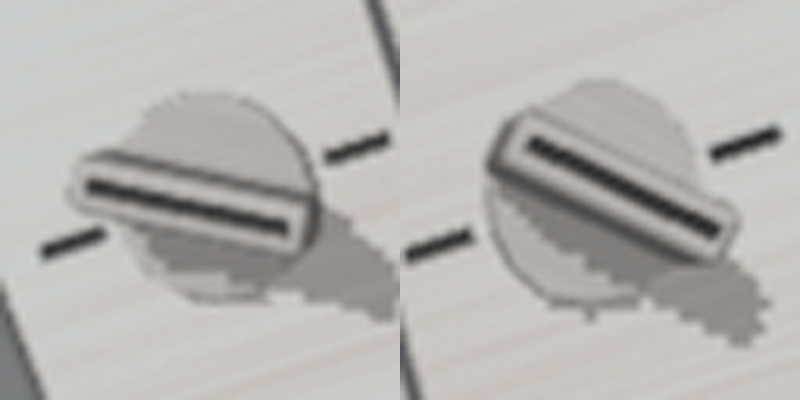

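```bash
python3 - <<'E'
from h import *
s=get_state();print(s["eef_pos"],s["ee_rot"])
def P(x,y,ox,oy,z): return at_z("wrist",(ox+(x+.5)/6.25-.5,oy+(y+.5)/6.25-.5),z)[:2]
def rep(n,ox,oy,sl,ix):
    a,b=[P(*p,ox,oy,.093) for p in sl]; c,d=[P(*p,ox,oy,.067) for p in ix]
    A=lambda u,v:np.arctan2(*(u-v)[::-1])   # a is left(+y) end
    print(n,"mid",((a+b)/2).round(4),"idxmid",((c+d)/2).round(4),"len",np.linalg.norm(a-b),"slot",A(a,b),"idx",A(c,d),"off",A(a,b)-A(c,d))
rep("L",164,95,[(88,185),(287,229)],[(42,250),(390,138)])
rep("R",292,54,[(130,143),(318,233)],[(8,255),(380,135)])
E
```

```text
[ 0.42237672 -0.03893987  0.27552758] [ 3.14156414e+00  1.01106746e-04 -2.22002391e-01]
L mid [0.482  0.0138] idxmid [0.4822 0.0135] len 0.03515496683947748 slot 1.1318606211424134 idx 1.6502086191190333 off -0.5183479979766199
R mid [ 0.4948 -0.1358] idxmid [ 0.4949 -0.1361] len 0.03556203830166038 slot 0.9339326114395985 idx 1.650684122572969 off -0.7167515111333704
```

Call:
arm_command(commands=[{"tx": 0.186,"ty": -0.258,"tz": 0,"twist": 0.3},{"tx": 0.186,"ty": -0.258,"tz": 0,"twist": 0.3},{"tx": 0.186,"ty": -0.258,"tz": 0,"twist": 0.3},{"tx": 0.186,"ty": -0.258,"tz": 0,"twist": 0.3},{"tx": 0.186,"ty": -0.258,"tz": 0,"twist": 0.3},{"tx": 0.186,"ty": -0.258,"tz": 0,"twist": 0.3},{"tx": 0.186,"ty": -0.258,"tz": 0,"twist": 0.3},{"tx": 0.186,"ty": -0.258,"tz": 0,"twist": 0.3}], claw=0.5)

```text
t: 3.57
eef_pos: [0.482, 0.0133, 0.2754]
ee_rot: [3.141, -0.0, -1.172]
force: [-0.9, 0.2, -0.4]
width: 0.0449
gripper_force: 0.0
```

Call:
arm_command(commands=[{"tx": 0,"ty": 0,"tz": 0.4,"twist": 0.269},{"tx": 0,"ty": 0,"tz": 0.4,"twist": 0.269},{"tx": 0,"ty": 0,"tz": 0.4,"twist": 0.269},{"tx": 0,"ty": 0,"tz": 0.4,"twist": 0.269},{"tx": 0,"ty": 0,"tz": 0.4,"twist": 0.269},{"tx": 0,"ty": 0,"tz": 0.4,"twist": 0.269},{"tx": 0,"ty": 0,"tz": 0.4,"twist": 0.269},{"tx": 0,"ty": 0,"tz": 0.4,"twist": 0.269}])

```text
t: 4.23
eef_pos: [0.482, 0.0133, 0.1754]
ee_rot: [3.141, -0.0, -2.015]
force: [-0.1, 0.6, 0.1]
width: 0.0438
gripper_force: 0.0
```

```bash
python3 - <<'E'
from h import *
s=get_state();print(s["t"],s["eef_pos"],s["ee_rot"],s["width"])
f=save("wrist","w3")
for n in ["wing_left","wing_right","press_pad"]:
    z=.069 if n[0]=="p" else .083
    for r in spot_point(n,"wrist")[:1]: print(n,r["score"],r["uv"],at_z("wrist",r["uv"],z).round(4))
E
```

```text
4.2333 [0.48197909 0.01328973 0.17543893] [ 3.14140629e+00 -2.33235311e-04 -2.01472493e+00] 0.04375071992780477
wing_left 0.6 [251.2, 193.7] [0.484  0.0137 0.083 ]
wing_right 0.86 [149.5, 23.8] [ 0.4964 -0.1362  0.083 ]
press_pad 0.88 [210.6, 113.6] [ 0.4869 -0.0605  0.069 ]
```

View pics/w3.png

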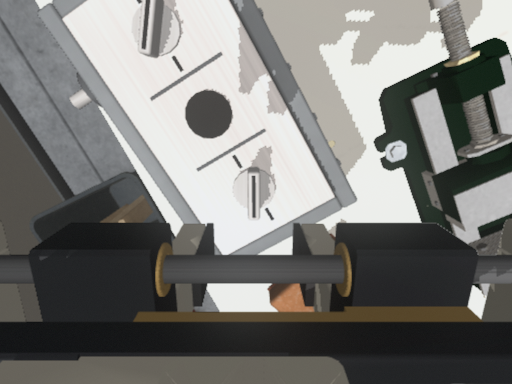

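The wing lies along tool x and is centred between the fingers (column 254). Next I descend, grip, and turn it.

Call:
arm_command(commands=[{"tx": 0,"ty": 0,"tz": 0.1,"twist": 0},{"tx": 0,"ty": 0,"tz": 0.2,"twist": 0},{"tx": 0,"ty": 0,"tz": 0.3,"twist": 0},{"tx": 0,"ty": 0,"tz": 0.34,"twist": 0},{"tx": 0,"ty": 0,"tz": 0.37,"twist": 0},{"tx": 0,"ty": 0,"tz": 0.39,"twist": 0},{"tx": 0,"ty": 0,"tz": 0.39,"twist": 0},{"tx": 0,"ty": 0,"tz": 0.39,"twist": 0}])

```text
t: 5.1
eef_pos: [0.4824, 0.0129, 0.0786]
ee_rot: [-3.141, 0.0, -2.011]
force: [-0.4, 0.5, 0.2]
width: 0.0438
gripper_force: 0.0
```

Call:
arm_command(commands=[{"tx": 0,"ty": 0,"tz": 0,"twist": 0},{"tx": 0,"ty": 0,"tz": 0,"twist": 0},{"tx": 0,"ty": 0,"tz": 0,"twist": 0},{"tx": 0,"ty": 0,"tz": 0,"twist": 0},{"tx": 0,"ty": 0,"tz": 0,"twist": 0},{"tx": 0,"ty": 0,"tz": 0,"twist": 0},{"tx": 0,"ty": 0,"tz": 0,"twist": 0},{"tx": 0,"ty": 0,"tz": 0,"twist": 0}], claw=0, grip_force=15)

```text
t: 5.77
eef_pos: [0.482, 0.0128, 0.0781]
ee_rot: [-3.141, 0.0, -2.011]
force: [-0.2, 0.0, 0.3]
width: 0.0099
gripper_force: 15.0
```

Call:
arm_command(commands=[{"tx": 0,"ty": 0,"tz": 0,"twist": -0.03},{"tx": 0,"ty": 0,"tz": 0,"twist": -0.06},{"tx": 0,"ty": 0,"tz": 0,"twist": -0.09},{"tx": 0,"ty": 0,"tz": 0,"twist": -0.12},{"tx": 0,"ty": 0,"tz": 0,"twist": -0.15},{"tx": 0,"ty": 0,"tz": 0,"twist": -0.166},{"tx": 0,"ty": 0,"tz": 0,"twist": -0.166},{"tx": 0,"ty": 0,"tz": 0,"twist": -0.166}])

```text
t: 6.43
eef_pos: [0.4824, 0.0128, 0.0782]
ee_rot: [-3.141, -0.0, -1.491]
force: [1.5, -1.2, -0.3]
width: 0.0098
gripper_force: 15.0
```

Call:
arm_command(commands=[{"tx": 0,"ty": 0,"tz": 0,"twist": 0},{"tx": 0,"ty": 0,"tz": 0,"twist": 0},{"tx": 0,"ty": 0,"tz": 0,"twist": 0},{"tx": 0,"ty": 0,"tz": 0,"twist": 0},{"tx": 0,"ty": 0,"tz": 0,"twist": 0},{"tx": 0,"ty": 0,"tz": 0,"twist": 0},{"tx": 0,"ty": 0,"tz": 0,"twist": 0},{"tx": 0,"ty": 0,"tz": 0,"twist": 0}], claw=0.5)

```text
t: 7.1
eef_pos: [0.4819, 0.0128, 0.0781]
ee_rot: [3.142, 0.0, -1.49]
force: [0.2, -0.5, 0.0]
width: 0.0437
gripper_force: 0.0
```

Call:
arm_command(commands=[{"tx": 0,"ty": 0,"tz": -0.1,"twist": 0},{"tx": 0,"ty": 0,"tz": -0.2,"twist": 0},{"tx": 0,"ty": 0,"tz": -0.3,"twist": 0},{"tx": 0,"ty": 0,"tz": -0.4,"twist": 0},{"tx": 0,"ty": 0,"tz": -0.4,"twist": 0},{"tx": 0,"ty": 0,"tz": -0.4,"twist": 0},{"tx": 0,"ty": 0,"tz": -0.4,"twist": 0},{"tx": 0,"ty": 0,"tz": -0.4,"twist": 0}])

```text
t: 7.77
eef_pos: [0.4812, 0.0126, 0.1771]
ee_rot: [3.14, -0.0, -1.49]
force: [-0.3, -0.2, 0.7]
width: 0.0438
gripper_force: 0.0
```

Call:
arm_command(commands=[{"tx": 0.598,"ty": -0.005,"tz": 0,"twist": 0.228},{"tx": 0.598,"ty": -0.005,"tz": 0,"twist": 0.228},{"tx": 0.598,"ty": -0.005,"tz": 0,"twist": 0.228},{"tx": 0.598,"ty": -0.005,"tz": 0,"twist": 0.228},{"tx": 0.598,"ty": -0.005,"tz": 0,"twist": 0.228},{"tx": 0.598,"ty": -0.005,"tz": 0,"twist": 0.228},{"tx": 0.598,"ty": -0.005,"tz": 0,"twist": 0.228},{"tx": 0.598,"ty": -0.005,"tz": 0,"twist": 0.228}])

```text
t: 8.43
eef_pos: [0.4948, -0.1363, 0.1771]
ee_rot: [3.14, -0.001, -2.203]
force: [0.8, -0.2, -0.2]
width: 0.044
gripper_force: 0.0
```

```bash
python3 - <<'E'
from h import *
s=get_state();print(s["t"],s["eef_pos"],s["ee_rot"],s["width"])
f=save("wrist","w4")
g=save("top","top4")
cv2.imwrite("pics/v4.png",np.hstack([cv2.resize(f,(480,360))[:,:,::-1],cv2.resize(g[165:245,210:281],(320,360),interpolation=cv2.INTER_CUBIC)[:,:,::-1]]))
for r in spot_point("wing_right","wrist")[:1]: print(r["score"],r["uv"],at_z("wrist",r["uv"],.083).round(4))
E
```

```text
8.4333 [ 0.49478549 -0.13626437  0.17710569] [ 3.14017240e+00 -1.18247171e-03 -2.20341094e+00] 0.0440360347625647
0.65 [251.7, 194.1] [ 0.4975 -0.1347  0.083 ]
```

View pics/v4.png

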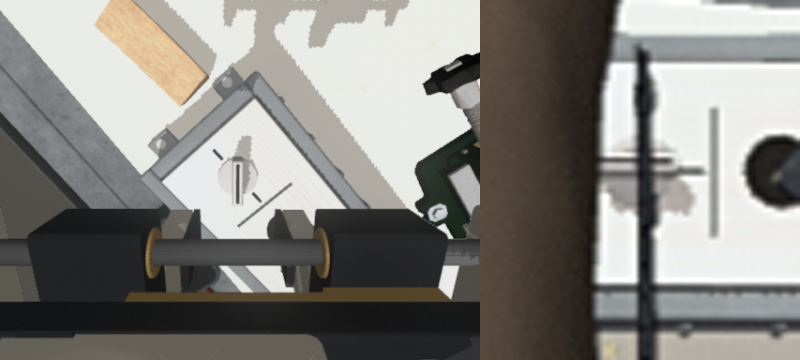

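The right wing is centred (about column 254) and along tool x. The left wing in the top crop now lies along the index lines.

Call:
arm_command(commands=[{"tx": 0,"ty": 0,"tz": 0.1,"twist": 0},{"tx": 0,"ty": 0,"tz": 0.2,"twist": 0},{"tx": 0,"ty": 0,"tz": 0.3,"twist": 0},{"tx": 0,"ty": 0,"tz": 0.34,"twist": 0},{"tx": 0,"ty": 0,"tz": 0.37,"twist": 0},{"tx": 0,"ty": 0,"tz": 0.395,"twist": 0},{"tx": 0,"ty": 0,"tz": 0.395,"twist": 0},{"tx": 0,"ty": 0,"tz": 0.395,"twist": 0}])

```text
t: 9.25
eef_pos: [0.4959, -0.1361, 0.08]
ee_rot: [-3.141, 0.0, -2.206]
force: [-0.1, 0.6, -0.1]
width: 0.044
gripper_force: 0.0
```

Call:
arm_command(commands=[{"tx": 0,"ty": 0,"tz": 0,"twist": 0},{"tx": 0,"ty": 0,"tz": 0,"twist": 0},{"tx": 0,"ty": 0,"tz": 0,"twist": 0},{"tx": 0,"ty": 0,"tz": 0,"twist": 0},{"tx": 0,"ty": 0,"tz": 0,"twist": 0},{"tx": 0,"ty": 0,"tz": 0,"twist": 0},{"tx": 0,"ty": 0,"tz": 0,"twist": 0},{"tx": 0,"ty": 0,"tz": 0,"twist": 0}], claw=0, grip_force=15)

```text
t: 9.92
eef_pos: [0.4953, -0.1361, 0.0794]
ee_rot: [-3.142, 0.0, -2.206]
force: [-0.5, 0.1, 0.3]
width: 0.0099
gripper_force: 15.0
```

Call:
arm_command(commands=[{"tx": 0,"ty": 0,"tz": 0,"twist": -0.035},{"tx": 0,"ty": 0,"tz": 0,"twist": -0.07},{"tx": 0,"ty": 0,"tz": 0,"twist": -0.105},{"tx": 0,"ty": 0,"tz": 0,"twist": -0.14},{"tx": 0,"ty": 0,"tz": 0,"twist": -0.175},{"tx": 0,"ty": 0,"tz": 0,"twist": -0.21},{"tx": 0,"ty": 0,"tz": 0,"twist": -0.228},{"tx": 0,"ty": 0,"tz": 0,"twist": -0.228}])

```text
t: 10.58
eef_pos: [0.4957, -0.1362, 0.0795]
ee_rot: [-3.141, -0.0, -1.487]
force: [1.0, -0.8, 0.3]
width: 0.0093
gripper_force: 15.0
```

Call:
arm_command(commands=[{"tx": 0,"ty": 0,"tz": 0,"twist": 0},{"tx": 0,"ty": 0,"tz": 0,"twist": 0},{"tx": 0,"ty": 0,"tz": 0,"twist": 0},{"tx": 0,"ty": 0,"tz": 0,"twist": 0},{"tx": 0,"ty": 0,"tz": 0,"twist": 0},{"tx": 0,"ty": 0,"tz": 0,"twist": 0},{"tx": 0,"ty": 0,"tz": 0,"twist": 0},{"tx": 0,"ty": 0,"tz": 0,"twist": 0}], claw=0.5)

```text
t: 11.25
eef_pos: [0.4952, -0.1361, 0.0793]
ee_rot: [3.142, -0.0, -1.49]
force: [-0.1, 0.4, 0.2]
width: 0.0434
gripper_force: 0.0
```

Call:
arm_command(commands=[{"tx": 0,"ty": 0,"tz": -0.1,"twist": 0},{"tx": 0,"ty": 0,"tz": -0.2,"twist": 0},{"tx": 0,"ty": 0,"tz": -0.3,"twist": 0},{"tx": 0,"ty": 0,"tz": -0.4,"twist": 0},{"tx": 0,"ty": 0,"tz": -0.4,"twist": 0},{"tx": 0,"ty": 0,"tz": -0.4,"twist": 0},{"tx": 0,"ty": 0,"tz": -0.4,"twist": 0},{"tx": 0,"ty": 0,"tz": -0.4,"twist": 0}])

```text
t: 11.92
eef_pos: [0.4946, -0.1361, 0.1784]
ee_rot: [3.14, 0.0, -1.49]
force: [-0.4, -0.4, 0.3]
width: 0.0437
gripper_force: 0.0
```

Call:
arm_command(commands=[{"tx": -0.301,"ty": 0.003,"tz": 0,"twist": 0},{"tx": -0.301,"ty": 0.003,"tz": 0,"twist": 0},{"tx": -0.301,"ty": 0.003,"tz": 0,"twist": 0},{"tx": -0.301,"ty": 0.003,"tz": 0,"twist": 0},{"tx": -0.301,"ty": 0.003,"tz": 0,"twist": 0},{"tx": -0.301,"ty": 0.003,"tz": 0,"twist": 0},{"tx": -0.301,"ty": 0.003,"tz": 0,"twist": 0},{"tx": -0.301,"ty": 0.003,"tz": 0,"twist": 0}], claw=0)

```text
t: 12.58
eef_pos: [0.4884, -0.0619, 0.1791]
ee_rot: [3.141, -0.0, -1.491]
force: [0.1, -0.8, 0.6]
width: 0.0014
gripper_force: 0.0
```

```bash
python3 - <<'E'
from h import *
s=get_state();print(s["t"],s["eef_pos"],s["ee_rot"],s["width"])
f=save("wrist","w5");g=save("scene","s5")
cv2.imwrite("pics/v5.png",np.hstack([cv2.resize(i,(400,300))[:,:,::-1] for i in (f,g)]+[])) 
a=cv2.resize(f,(400,300));b=cv2.resize(g[165:255,210:330],(400,300),interpolation=cv2.INTER_CUBIC)
cv2.imwrite("pics/v5.png",np.hstack([a,b])[:,:,::-1])
E
```

```text
12.5833 [ 0.48836377 -0.06189891  0.17907253] [ 3.14108097e+00 -8.60672627e-05 -1.49105937e+00] 0.0014428841951666365
```

View pics/v5.png

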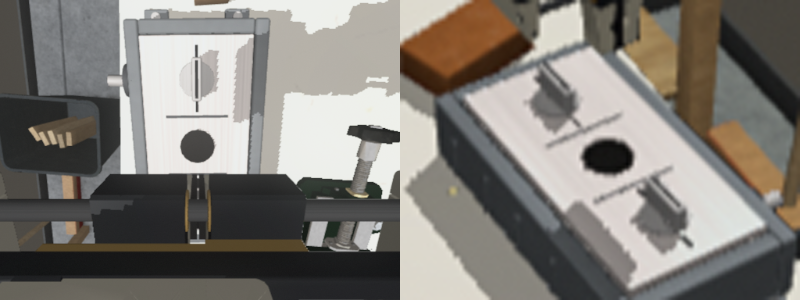

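In the wrist view both wings are in line, and the pad is centred below the fingers. Time to press.

Call:
arm_command(commands=[{"tx": 0,"ty": 0,"tz": 0.1,"twist": 0},{"tx": 0,"ty": 0,"tz": 0.2,"twist": 0},{"tx": 0,"ty": 0,"tz": 0.3,"twist": 0},{"tx": 0,"ty": 0,"tz": 0.36,"twist": 0},{"tx": 0,"ty": 0,"tz": 0.4,"twist": 0},{"tx": 0,"ty": 0,"tz": 0.42,"twist": 0},{"tx": 0,"ty": 0,"tz": 0.43,"twist": 0},{"tx": 0,"ty": 0,"tz": 0.43,"twist": 0}])

```text
t: 13.35
eef_pos: [0.4885, -0.0614, 0.0717]
ee_rot: [3.141, -0.0, -1.49]
force: [-0.7, -0.4, 0.7]
width: 0.0005
gripper_force: 0.0
```

Call:
arm_command(commands=[{"tx": 0,"ty": 0,"tz": 0.004,"twist": 0},{"tx": 0,"ty": 0,"tz": 0.008,"twist": 0},{"tx": 0,"ty": 0,"tz": 0.012,"twist": 0},{"tx": 0,"ty": 0,"tz": 0.016,"twist": 0},{"tx": 0,"ty": 0,"tz": 0.02,"twist": 0},{"tx": 0,"ty": 0,"tz": 0.024,"twist": 0},{"tx": 0,"ty": 0,"tz": 0.028,"twist": 0},{"tx": 0,"ty": 0,"tz": 0.028,"twist": 0}])

```text
t: 14.02
eef_pos: [0.4889, -0.0611, 0.065]
ee_rot: [-3.141, -0.0, -1.49]
force: [0.6, -0.1, 3.7]
width: 0.0003
gripper_force: 1.9
```

Call:
arm_command(commands=[{"tx": 0,"ty": 0,"tz": 0.002,"twist": 0},{"tx": 0,"ty": 0,"tz": 0.004,"twist": 0},{"tx": 0,"ty": 0,"tz": 0.006,"twist": 0},{"tx": 0,"ty": 0,"tz": 0.008,"twist": 0},{"tx": 0,"ty": 0,"tz": 0.008,"twist": 0},{"tx": 0,"ty": 0,"tz": 0.008,"twist": 0},{"tx": 0,"ty": 0,"tz": 0.008,"twist": 0},{"tx": 0,"ty": 0,"tz": 0.008,"twist": 0}])

```text
t: 14.68
eef_pos: [0.4888, -0.0611, 0.0633]
ee_rot: [-3.141, -0.0, -1.49]
force: [-0.2, 0.7, 7.6]
width: 0.0007
gripper_force: 4.1
```

Call:
arm_command(commands=[{"tx": 0,"ty": 0,"tz": 0.001,"twist": 0},{"tx": 0,"ty": 0,"tz": 0.002,"twist": 0},{"tx": 0,"ty": 0,"tz": 0.003,"twist": 0},{"tx": 0,"ty": 0,"tz": 0.004,"twist": 0},{"tx": 0,"ty": 0,"tz": 0.004,"twist": 0},{"tx": 0,"ty": 0,"tz": 0.004,"twist": 0},{"tx": 0,"ty": 0,"tz": 0.004,"twist": 0},{"tx": 0,"ty": 0,"tz": 0.004,"twist": 0}])

```text
t: 15.35
eef_pos: [0.4889, -0.0611, 0.0632]
ee_rot: [-3.14, -0.0, -1.489]
force: [-5.4, 2.7, 19.1]
width: 0.0002
gripper_force: 9.8
```

Call:
arm_command(commands=[{"tx": 0,"ty": 0,"tz": -0.001,"twist": 0},{"tx": 0,"ty": 0,"tz": -0.001,"twist": 0},{"tx": 0,"ty": 0,"tz": -0.001,"twist": 0},{"tx": 0,"ty": 0,"tz": -0.001,"twist": 0},{"tx": 0,"ty": 0,"tz": -0.001,"twist": 0},{"tx": 0,"ty": 0,"tz": -0.001,"twist": 0},{"tx": 0,"ty": 0,"tz": -0.001,"twist": 0},{"tx": 0,"ty": 0,"tz": -0.001,"twist": 0}])

```text
t: 16.02
eef_pos: [0.4889, -0.0611, 0.0632]
ee_rot: [-3.14, -0.0, -1.489]
force: [-4.6, 3.2, 16.7]
width: 0.0003
gripper_force: 8.3
```

```bash
python3 - <<'E'
from h import *
s=get_state();print(s["t"],s["eef_pos"],s["force"])
f=save("wrist","w6");g=save("scene","s6")
a=cv2.resize(f,(400,300));b=cv2.resize(g[165:255,210:330],(400,300),interpolation=cv2.INTER_CUBIC)
cv2.imwrite("pics/v6.png",np.hstack([a,b])[:,:,::-1])
E
```

```text
16.0167 [ 0.48888783 -0.06111746  0.06321808] [-4.55954196  3.17571546 16.66001285]
```

View pics/v6.png

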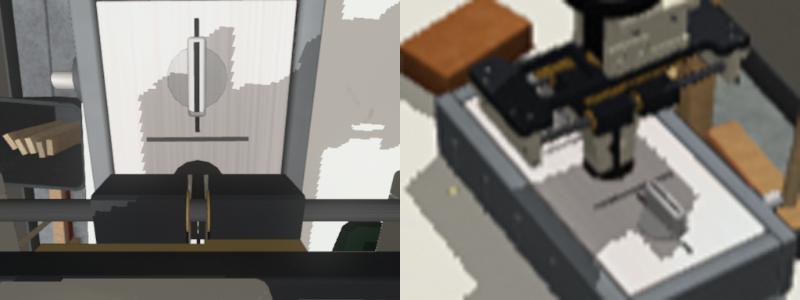

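The panel sits flush at TCP z = 0.0632 on a rigid stop, held with 16.7 N. Both wings are in line and the bystanders are untouched.

```bash
python3 -c "
from station import *
print(job_done())"
```

```text
the job is handed in; nothing more can be done
None
```

I turned both fasteners into line, pressed the panel down flush with the frame, and handed the job in at about 16 s while still holding it with about 17 N; the sanding block and wooden offcut were not touched.

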